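# Sweep loose nuts into the parts catcher

## Robot

A 6-joint arm with a two-finger parallel gripper is mounted at the origin on the work surface. World frame = base frame: x ahead of the robot, y to its left, z up, the work surface at z = 0. Lengths are in mm, angles in rad, forces in N, time in s.
With the tool pointing down it reaches from about 350 to 875 mm from the base axis. Payload 4.2 kg.
Tool frame: the origin (TCP) lies between the finger pads; the fingertips stand 11 mm ahead of it and the grasp point (between the pads) lies 8 mm behind it; z points along the fingers, y is the direction in which the jaws open and shut (so a half turn about z gives the same grasp; the last joint's range is limited). The gripper opens to 85 mm and grips with 20 to 120 N. Pads are 22 mm wide; open, the fingers measure 114 mm over their backs; the gripper's body (76 mm by 85 mm) begins 54 mm behind the grasp point. The pads swing forward as they close: fully open they stand 13 mm farther back than shut.
Start: joints at [-0.92, 0.385, 0.008, 0, -1.194, -0.259], TCP at [238.671, -577.612, 242.312] pointing down, gripper open.
Joint ranges: [-3.14, 3.14], [-1.21, 2.06], [-1.07, 1.41], [-3.16, 2.05], [-2.99, -0.16], [-3.1, 3.1]. Speed limits (rad/s): [2.79, 2.79, 3.14, 3.14, 3.14, 3.14].

## Interface

Orientations are given as a unit quaternion [x, y, z, w].
In Python, from bench import * gives the robot as it stands.
- The arm moves only by the tool servo_tool, never from a script. Its argument "rows" is a list of rows, each a list of 7 numbers: the opening, from 0 (shut) to 1 (fully open), then the shift along the tool's x, y, z in cm, then the turn, a rotation vector about the tool's x, y, z in degrees. A call has 1 to 12 rows; each row shifts and turns the commanded pose from where the row before left it, along the tool's axes as they then stand; what a row does not reach is not made up. A row lasts 1/10 s, in which the tool goes at most 50 mm and 8.59 degrees, less where a joint would pass 70% of its speed; a pose out of reach is approached as far as the arm can. A call is refused whole if a number of a shift passes 5 or a number of a turn 8.59, either way. A call with a gripper value outside its range is refused whole. The fingers move at their own pace and stop on an object; the grip force is fixed at half the most. Time passes only in rows, so rows that do not move let the fingers close. It gives the time, the measured TCP pose, the force and the opening at its end, in the units of the state.
- read_state(): the state, without advancing time (a new reading comes with each control period).
- get_image(name): name is "side" or "top" or "wrist"; returns a dict with "image" (480x640x3 uint8, red, green, blue), "mtx" (3x3 intrinsics, pixels), "extrinsics" (4x4, takes a point from camera to world coordinates). Camera axes: x right, y up, looking along -z (the intrinsics and any distortion apply to the point x, -y, -z); pixel columns grow to the right and rows downward; lengths in mm; the calibration is good to about 2 mm. A picture is of the moment at which its call begins. There is no depth.
- job_done(): hands the job in, once; it reports no verdict.
The state is a dict: "clock": time; "joints": joint angles; "joint_vel": joint speeds; "joint_efforts": joint torques, N m; "position": TCP position; "ee_rot": TCP orientation; "contact_force": force on the tool from outside, world axes, zero at the start; "wrist_torque": the same for the moment, N m; "gripper_width": finger opening in mm.
Only numpy, scipy, OpenCV 4.12 (cv2) and the standard library are available. Lean on these libraries where they do the work, as an engineer would, in place of code of your own. Each camera call takes 0.05 s, during which the arm holds its last target. There are 200 camera calls.

## Task

Clear the repair bench: with the closed fingers, sweep the three loose steel nuts along the bench top, through the open side of the yellow parts catcher, until all three lie wholly inside it. Slide them gently, without lifting or flicking them, and leave everything else on the bench where it stands.

Things in the scene. Friction and masses are not known exactly. Their poses are not given: they have to be found in the camera images.
- nut1: steel hex nut lying flat on the bench, 36 mm across flats (41.6 mm across corners), 19 mm high, 77 to 154 g, with a through hole 24 mm across; origin at the centre of its underside, z up through the hole. Identical to the other two nuts and slides freely when pushed.
- nut2: steel hex nut lying flat on the bench, 36 mm across flats (41.6 mm across corners), 19 mm high, 77 to 154 g, with a through hole 24 mm across; origin at the centre of its underside, z up through the hole. Identical to the other two nuts and slides freely when pushed.
- nut3: steel hex nut lying flat on the bench, 36 mm across flats (41.6 mm across corners), 19 mm high, 77 to 154 g, with a through hole 24 mm across; origin at the centre of its underside, z up through the hole. Identical to the other two nuts and slides freely when pushed.
- bay: parts catcher fixed to the bench: yellow fence, 5 mm thick, 25 mm high, on three sides of a thin black floor level with the bench (no step). 130 mm deep (x), 200 mm wide (y). Origin: centre of the footprint, bench level. Its open mouth is the -x side, at x = -65 mm in its frame, facing roughly towards the robot; inner wall faces at x = +60 and y = +-95 mm.
- jar: bystander: small jar with a red cap, 44 mm diameter, 55 mm high, standing among the nuts; origin at the centre of its underside
- bushing: bystander: brass bushing standing on end on the +y side of the catcher, 30 mm diameter, 30 mm high; origin at the centre of its underside
- foot: bystander: black rubber appliance foot standing on the -y side of the catcher, 36 mm diameter, 30 mm high; origin at the centre of its underside
- screwdriver: bystander: red-handled screwdriver about 200 mm long, lying on the robot's left (+y); its origin is near its middle, at bench level, x along it
- mug: bystander: blue mug, 80 mm diameter, 90 mm high, on the robot's left; origin at the centre of its underside
- oil: bystander: yellow oil bottle, 52 mm diameter, 130 mm high, on the robot's left beyond the screwdriver; origin at the centre of its underside
- pot: bystander: aluminium cooking pot, 180 mm diameter, 80 mm high, on the robot's right (-y); origin at the centre of its underside

How it is judged:
By the outcome, as a careful person would: the job done as asked, in the order asked, and still so for the second after the job is handed in, with the robot touching nothing.
It also fails if it takes over 67 s, if anything falls off the work surface, if the arm or the gripper's body presses on something with over 40 N, if the wrist force passes 120 N, or if a joint passes its speed limit or range.

## Working session

There is one attempt and no reset: what is moved stays moved. The work goes in short steps, Python scripts to look and compute and a tool call to move; the robot and the scene stay as the last step left them, time stands still between calls to the robot, and variables do not carry over. Pictures are saved under pics/ and viewed, about 8 in all and at most 12, crops included, and the job is handed in when it is done.

Besides the shell and the picture viewer there is one more tool, called by a JSON object that holds its "op" and its "data". servo_tool: Moves the arm, as the interface text tells. Its arguments: {"type":"object","properties":{"rows":{"type":"array","items":{"type":"array","items":{"type":"number"}}}},"required":["rows"]}

```bash
mkdir -p pics; cat > h.py <<'E'
from bench import *
import numpy as np, cv2
def cam(n):
    d=get_image(n); return d["image"],np.array(d["mtx"]),np.array(d["extrinsics"]),d
def px2w(u,v,K,E,z):
    r=np.array([(u-K[0,2])/K[0,0],-(v-K[1,2])/K[1,1],-1.]); r=E[:3,:3]@r; c=E[:3,3]
    return c+r*(z-c[2])/r[2]
def w2px(p,K,E):
    q=np.linalg.inv(E)@np.r_[p,1]; return np.array([K[0,0]*q[0]/-q[2]+K[0,2],K[1,1]*-q[1]/-q[2]+K[1,2]])
E
python3 - <<'E'
from h import *
for n in("top","side"):
    im,K,E,d=cam(n); cv2.imwrite(f"pics/{n}0.png",im[:,:,::-1]); print(n,d.keys(),K.round(1).tolist(),E.round(3).tolist())
s=read_state(); print(s)
E
```

```text
top dict_keys(['image', 'mtx', 'extrinsics']) [[444.3, 0.0, 323.6], [0.0, 444.3, 243.5], [0.0, 0.0, 1.0]] [[-0.047, 0.968, -0.247, 334.862], [-0.999, -0.046, 0.01, 24.364], [-0.002, 0.247, 0.969, 1166.882], [0.0, 0.0, 0.0, 1.0]]
side dict_keys(['image', 'mtx', 'extrinsics']) [[489.2, 0.0, 317.9], [0.0, 489.2, 240.5], [0.0, 0.0, 1.0]] [[-0.94, 0.258, -0.223, 366.281], [-0.342, -0.714, 0.611, 683.462], [-0.002, 0.651, 0.759, 827.907], [0.0, 0.0, 0.0, 1.0]]
{'clock': 0.1, 'joints': array([-9.20393465e-01,  3.85444657e-01,  6.78062509e-03, -4.32364479e-04,
       -1.19395748e+00, -2.58573363e-01]), 'joint_vel': array([ 0.00020535, -0.00278754,  0.00269114,  0.00140218,  0.00166271,
        0.00104929]), 'joint_efforts': array([-3.33402859e-04, -3.93318701e+01,  1.88929439e+01,  4.19786900e+00,
       -2.59979177e-03,  5.25939569e-06]), 'position': array([ 238.4954903 , -577.18394377,  241.35954952]), 'ee_rot': array([-1.94585572e-01,  9.80885101e-01,  9.08165183e-04, -2.20088207e-04]), 'contact_force': array([ 0.4666068 , -0.23615636,  0.96497586]), 'wrist_torque': array([-0.03887668, -0.0079006 ,  0.02464329]), 'gripper_width': 85.52461831328611}
```

View pics/top0.png

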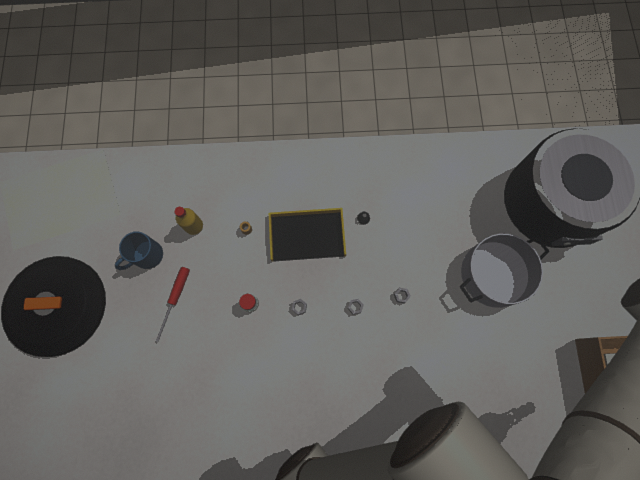

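The top view shows the nuts near (299,307), (354,307) and (401,296). The jar is at (248,302), the bay spans x 268–346 and y 209–261, the bushing is at (246,228), the foot at (363,217), and the pot's handle is near (448,300).

```bash
cat >> h.py <<'E'
def hull_nut(im,u,v,K,E,r=16):
    # nut pixels: deviation from the bench gray in a patch (bright/dark), hull centroid cast at mid height
    p=im[v-r:v+r,u-r:u+r].astype(int); return p
E
python3 - <<'E'
from h import *
im,K,E,d=cam("top")
hsv=cv2.cvtColor(im,cv2.COLOR_RGB2HSV)
ym=cv2.inRange(hsv,(20,150,60),(35,255,255)); ym[:,:255]=0; ym[:,360:]=0; ym[:195]=0;ym[275:]=0
ys,xs=np.nonzero(ym)
P=np.array([px2w(x,y,K,E,25) for x,y in zip(xs,ys)])
r=cv2.minAreaRect(P[:,:2].astype(np.float32)); print("bay top rim",r, cv2.boxPoints(r).round().tolist())
for n,(u,v),z in(("n1",(299,307),10),("n2",(354,307),10),("n3",(401,296),10),("jarcap",(248,302),55),("bush",(245,228),30),("foot",(364,217),30)):
    print(n,px2w(u,v,K,E,z).round(1))
c=cv2.resize(im[195:325,230:460],None,fx=3.47,fy=3.47,interpolation=cv2.INTER_CUBIC)
cv2.imwrite("pics/c1.png",c[:,:,::-1])
E
```

```text
bay top rim ((657.4420776367188, 57.17127990722656), (127.86734008789062, 197.71725463867188), 1.824479103088379) [[590.0, 154.0], [597.0, -44.0], [724.0, -40.0], [718.0, 158.0]]
n1 [463.2  84.1  10. ]
n2 [456.4 -58.4  10. ]
n3 [ 479.1 -182.6   10. ]
jarcap [476.7 208.7  55. ]
bush [677.4 219.8  30. ]
foot [692.9 -99.1  30. ]
```

View pics/c1.png

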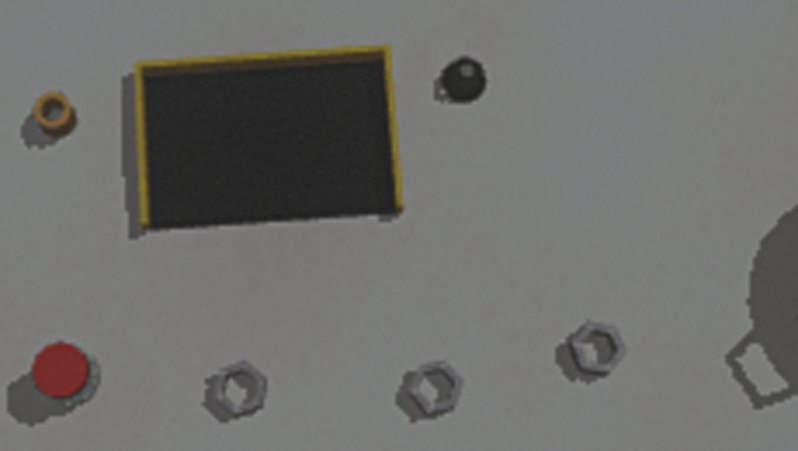

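View pics/side0.png

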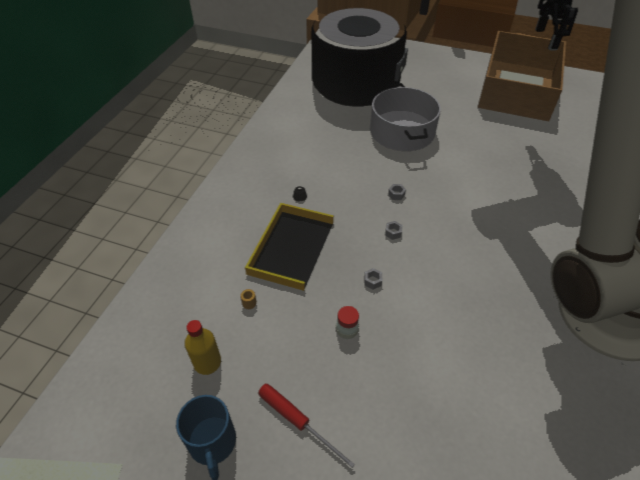

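```bash
cat > g.py <<'E'
from h import *
import sys
def state():
    s=read_state(); x,y,z,w=s["ee_rot"]
    from scipy.spatial.transform import Rotation as R
    X=R.from_quat(s["ee_rot"]).as_matrix()
    return s,np.degrees(np.arctan2(-X[1,0],-X[0,0])),X
B0=np.array([657.4,57.2]); a=np.radians(1.82); RB=np.array([[np.cos(a),-np.sin(a)],[np.sin(a),np.cos(a)]])
def bay(p): return RB.T@(np.array(p[:2])-B0)
def world(q): return B0+RB@np.array(q)
def plan(n,t,back=50):
    "nut world n, target world t: heading, start pose, tool shifts at that heading; nut travel"
    s,th,X=state(); n=np.array(n[:2],float);t=np.array(t,float); d=t-n; L=np.hypot(*d); d/=L; h=np.degrees(np.arctan2(d[1],d[0]))
    st=n-back*d; m=st-s["position"][:2]; e=np.array([-d[1],d[0]])
    print(f"clock {s['clock']:.1f} pos {s['position'].round(1)} th {th:.1f} tool z {X[:,2].round(3)} | heading {h:.1f} turn_z {th-h:.1f} start {st.round(1)} shift x {-m@d/10:.2f} y {m@e/10:.2f} cm; push tcp {back+L-30:.0f} mm")
E
python3 - <<'E'
from g import *
im,K,E,d=cam("side")
for n,(u,v) in(("n1",(373,279)),("n2",(394,230)),("n3",(397,191)),("jar",(348,317))): print(n,px2w(u,v,K,E,10 if n!="jar" else 55).round(1))
for n in((463.5,83.6),(456.6,-60.3),(480.5,-184.5)): print(bay(n).round(1))
plan((463.5,83.6),world((10,58)))
E
```

```text
n1 [464.2  84.7  10. ]
n2 [456.9 -62.1  10. ]
n3 [ 481.2 -187.4   10. ]
jar [478.5 216.3  55. ]
[-193.    32.5]
[-204.4 -111.1]
[-184.5 -236. ]
clock 0.2 pos [ 238.6 -577.4  241.6] th 22.4 tool z [-0.001  0.001 -1.   ] | heading 9.0 turn_z 13.5 start [414.1  75.8] shift x -27.52 y 61.78 cm; push tcp 225 mm
```

{"op": "servo_tool", "data": {"rows": [[0,0,0,0,0,0,8],[0,0,0,0,0,0,5.6],[0,-1.8,4.1,0,0,0,0],[0,-1.8,4.1,0,0,0,0],[0,-1.8,4.1,0,0,0,0],[0,-1.8,4.1,0,0,0,0],[0,-1.8,4.1,0,0,0,0],[0,-1.8,4.1,0,0,0,0],[0,-1.8,4.1,0,0,0,0],[0,-1.8,4.1,0,0,0,0],[0,-1.8,4.1,0,0,0,0],[0,-1.8,4.1,0,0,0,0]]}}

```text
clock: 1.4
position: [353.4, -143.1, 242.5]
ee_rot: [-0.077, 0.997, 0.0, 0.0]
contact_force: [0.7, 0.2, 0.5]
gripper_width: -0.1
```

{"op": "servo_tool", "data": {"rows": [[0,-1.8,4.1,0,0,0,0],[0,-1.8,4.1,0,0,0,0],[0,-1.8,4.1,0,0,0,0],[0,-1.8,4.1,0,0,0,0],[0,-1.8,4.1,0,0,0,0],[0,0,0,4,0,0,0],[0,0,0,4,0,0,0],[0,0,0,4,0,0,0],[0,0,0,4,0,0,0],[0,0,0,2,0,0,0],[0,0,0,0,0,0,0],[0,0,0,0,0,0,0]]}}

```text
clock: 2.6
position: [411.3, 71.8, 62.7]
ee_rot: [-0.077, 0.997, -0.0, 0.0]
contact_force: [0.0, 0.0, -0.5]
gripper_width: -0.2
```

```bash
python3 - <<'E'
from g import *
plan((463.8,83.8),world((10,58)))
E
```

```text
clock 2.6 pos [411.3  71.8  62.7] th 8.9 tool z [ 0. -0. -1.] | heading 8.9 turn_z -0.1 start [414.4  76. ] shift x -0.37 y 0.37 cm; push tcp 224 mm
```

{"op": "servo_tool", "data": {"rows": [[0,-0.3,0.4,2.3,0,0,0],[0,0,0,2.3,0,0,0],[0,0,0,0,0,0,0],[0,-0.6,0,0,0,0,0],[0,-0.6,0,0,0,0,0],[0,-0.4,0,0,0,0,0],[0,-0.4,0,0,0,0,0],[0,-0.6,0,0,0,0,0],[0,-0.8,0,0,0,0,0],[0,-0.8,0,0,0,0,0],[0,-0.8,0,0,0,0,0],[0,-0.8,0,0,0,0,0]]}}

```text
clock: 3.8
position: [471.1, 85.0, 16.2]
ee_rot: [-0.077, 0.997, -0.0, -0.0]
contact_force: [-0.8, -1.4, 0.8]
gripper_width: -0.1
```

{"op": "servo_tool", "data": {"rows": [[0,-0.8,0,0,0,0,0],[0,-0.8,0,0,0,0,0],[0,-0.8,0,0,0,0,0],[0,-0.8,0,0,0,0,0],[0,-0.6,0,0,0,0,0],[0,-0.3,0,0,0,0,0],[0,0,0,0,0,0,0]]}}

```text
clock: 4.5
position: [511.7, 91.4, 16.3]
ee_rot: [-0.077, 0.997, 0.0, 0.0]
contact_force: [0.4, -0.1, -0.3]
gripper_width: -0.0
```

```bash
python3 - <<'E'
from g import *
plan((463.8,83.8),world((10,58)))
for n,(a,b,c,d_) in(("top",(195,325,230,460)),):
    im,K,E,d=cam(n); cv2.imwrite("pics/c2.png",cv2.resize(im[a:b,c:d_],None,fx=3.47,fy=3.47,interpolation=cv2.INTER_CUBIC)[:,:,::-1])
E
```

```text
clock 4.5 pos [511.7  91.4  16.3] th 8.8 tool z [ 0.001  0.    -1.   ] | heading 8.9 turn_z -0.1 start [414.4  76. ] shift x 9.85 y -0.01 cm; push tcp 224 mm
```

View pics/c2.png

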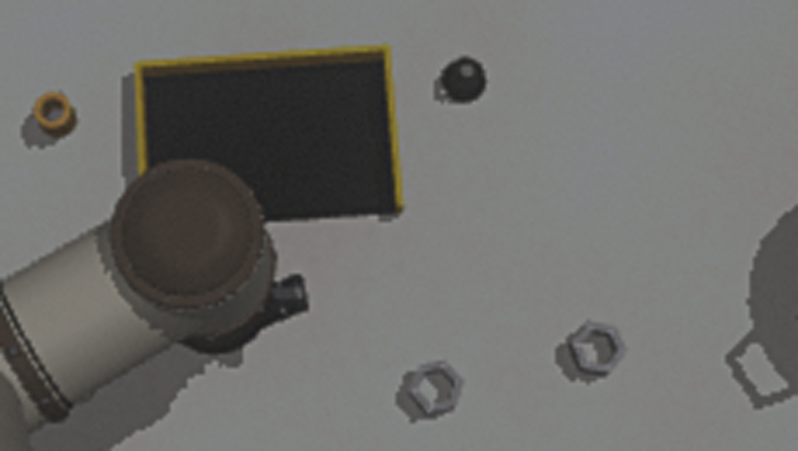

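The arm hides nut 1 in the top view, and the other two nuts haven't moved. I'll use the side camera from here.

```bash
python3 - <<'E'
from g import *
im,K,E,d=cam("side"); cv2.imwrite("pics/c3.png",cv2.resize(im[170:320,230:430],None,fx=4,fy=4,interpolation=cv2.INTER_CUBIC)[:,:,::-1])
im,K,E,d=cam("wrist"); cv2.imwrite("pics/w3.png",im[:,:,::-1]); print(K.round(0).tolist(),E.round(2).tolist())
E
```

```text
[[361.0, 0.0, 324.0], [0.0, 361.0, 237.0], [0.0, 0.0, 1.0]] [[-0.15, -0.94, -0.3, 434.51], [0.99, -0.15, -0.04, 79.18], [-0.0, -0.3, 0.95, 148.6], [0.0, 0.0, 0.0, 1.0]]
```

View pics/c3.png

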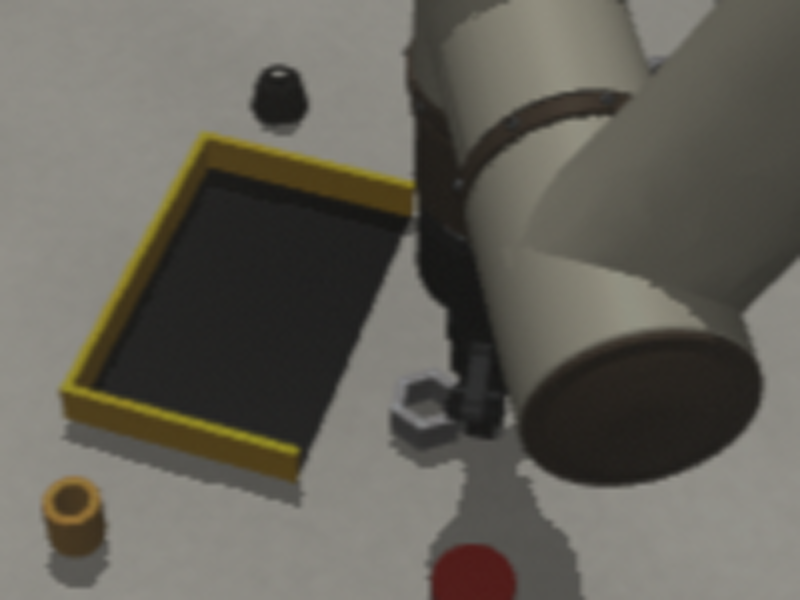

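View pics/w3.png

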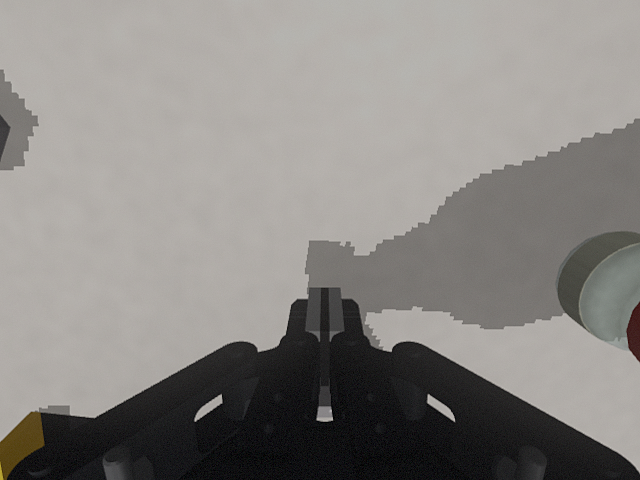

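Side crop: nut 1 sits squarely ahead of the fingers, at full-image pixel about (336,272). The wrist view looks backwards, so it's no use for this.

```bash
python3 - <<'E'
from g import *
im,K,E,d=cam("side"); p=px2w(336.3,272,K,E,10); print(p.round(1), bay(p).round(1)); t=world((10,58)); plan(p,t)
s,th,X=state(); r=p[:2]-s["position"][:2]; e=X[:2,1]; print("nut ahead",-(r@X[:2,0]),"left",r@e, "arrive x needs", bay(s["position"]))
E
```

```text
[541.1  93.4  10. ] [-115.    39.9]
clock 4.7 pos [510.9  91.3  16.4] th 8.9 tool z [ 0.  0. -1.] | heading 10.1 turn_z -1.2 start [491.9  84.7] shift x 1.99 y -0.32 cm; push tcp 146 mm
nut ahead 30.185005832322137 left -2.5529498829092243 arrive x needs [-145.31859618   38.71686325]
```

{"op": "servo_tool", "data": {"rows": [[0,-0.3,0,0,0,0,0],[0,-0.6,0,0,0,0,0],[0,-0.8,0,0,0,0,0],[0,-0.8,0,0,0,0,0],[0,-0.8,0,0,0,0,0],[0,-0.8,0,0,0,0,0],[0,-0.8,0,0,0,0,0],[0,-0.8,0,0,0,0,0],[0,-0.8,0,0,0,0,0],[0,-0.8,0,0,0,0,0],[0,-0.8,0,0,0,0,0],[0,-0.8,0,0,0,0,0]]}}

```text
clock: 5.9
position: [599.6, 105.0, 16.3]
ee_rot: [-0.077, 0.997, -0.0, -0.0]
contact_force: [-1.2, -0.4, 1.1]
gripper_width: -0.1
```

{"op": "servo_tool", "data": {"rows": [[0,-0.8,0,0,0,0,0],[0,-0.8,0,0,0,0,0],[0,-0.8,0,0,0,0,0],[0,-0.6,0,0,0,0,0],[0,-0.3,0,0,0,0,0],[0,0,0,0,0,0,0],[0,0.5,0,0,0,0,0],[0,0,0,-3,0,0,0],[0,0,0,-4,0,0,0],[0,0,0,-3,0,0,0],[0,0,0,0,0,0,0]]}}

```text
clock: 7.0
position: [629.3, 110.2, 122.0]
ee_rot: [-0.078, 0.997, 0.001, 0.005]
contact_force: [0.3, -0.0, -0.1]
gripper_width: 0.2
```

```bash
python3 - <<'E'
from g import *
plan((456.8,-61),world((12,2)))
print(bay(state()[0]["position"]))
im,K,E,d=cam("side"); cv2.imwrite("pics/c4.png",cv2.resize(im[170:320,230:430],None,fx=4,fy=4,interpolation=cv2.INTER_CUBIC)[:,:,::-1])
E
```

```text
clock 7.0 pos [629.3 110.2 122. ] th 8.9 tool z [ 0.01   0.003 -1.   ] | heading 29.6 turn_z -20.7 start [413.3 -85.7] shift x 28.45 y -6.38 cm; push tcp 264 mm
[-26.44198525  53.84042602]
```

View pics/c4.png

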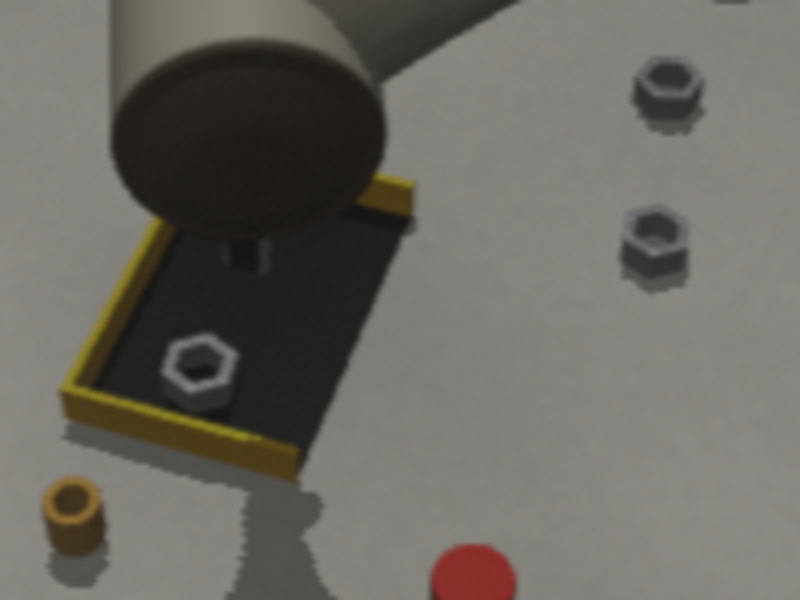

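Nut 1 lies in the bay at crop (200,373), clear of the walls, and nuts 2 and 3 are where they were. On to nut 2.

{"op": "servo_tool", "data": {"rows": [[0,0,0,0,0,0,-6.9],[0,0,0,0,0,0,-6.9],[0,0,0,0,0,0,-6.9],[0,3.55,-0.8,0,0,0,0],[0,3.55,-0.8,0,0,0,0],[0,3.55,-0.8,0,0,0,0],[0,3.55,-0.8,0,0,0,0],[0,3.55,-0.8,0,0,0,0],[0,3.55,-0.8,0,0,0,0],[0,3.55,-0.8,0,0,0,0],[0,3.55,-0.8,0,0,0,0],[0,0,0,0,0,0,0]]}}

```text
clock: 8.25
position: [405.5, -88.4, 114.8]
ee_rot: [-0.253, 0.967, 0.001, -0.003]
contact_force: [0.1, -0.0, -0.0]
gripper_width: -0.1
```

{"op": "servo_tool", "data": {"rows": [[0,0,0,2.5,0,0,0],[0,0,0,2.5,0,0,0],[0,0,0,0,0,0,0]]}}

```text
clock: 8.55
position: [408.2, -86.8, 63.5]
ee_rot: [-0.255, 0.967, 0.001, -0.004]
contact_force: [-0.9, 0.1, 0.1]
gripper_width: -0.1
```

```bash
python3 - <<'E'
from g import *
im,K,E,d=cam("side"); p=px2w(280,263,K,E,10); print("n1 bay",bay(p).round(1)); p=px2w(393.75,231,K,E,10); print("n2",p.round(1))
plan((456.8,-61),world((12,2)))
E
```

```text
n1 bay [ 5.2 54.1]
n2 [456.7 -59.   10. ]
clock 8.6 pos [409.6 -86.6  64.9] th 29.6 tool z [-0.005 -0.001 -1.   ] | heading 29.6 turn_z -0.0 start [413.3 -85.7] shift x -0.37 y -0.10 cm; push tcp 264 mm
```

{"op": "servo_tool", "data": {"rows": [[0,-0.1,-0.1,2.4,0,0,0],[0,0,0,2.4,0,0,0],[0,0,0,0,0,0,0],[0,-0.6,0,0,0,0,0],[0,-0.6,0,0,0,0,0],[0,-0.4,0,0,0,0,0],[0,-0.4,0,0,0,0,0],[0,-0.6,0,0,0,0,0],[0,-0.8,0,0,0,0,0],[0,-0.8,0,0,0,0,0],[0,-0.8,0,0,0,0,0],[0,-0.8,0,0,0,0,0]]}}

```text
clock: 9.8
position: [463.6, -57.9, 18.3]
ee_rot: [-0.255, 0.967, -0.0, -0.0]
contact_force: [-0.4, -0.3, 0.6]
gripper_width: -0.3
```

{"op": "servo_tool", "data": {"rows": [[0,-0.8,0,0,0,0,0],[0,-0.8,0,0,0,0,0],[0,-0.8,0,0,0,0,0],[0,-0.8,0,0,0,0,0],[0,-0.8,0,0,0,0,0],[0,-0.8,0,0,0,0,0],[0,-0.8,0,0,0,0,0],[0,-0.8,0,0,0,0,0],[0,-0.8,0,0,0,0,0],[0,-0.6,0,0,0,0,0],[0,-0.3,0,0,0,0,0],[0,0,0,0,0,0,0]]}}

```text
clock: 11.0
position: [533.9, -18.1, 18.3]
ee_rot: [-0.255, 0.967, -0.0, 0.0]
contact_force: [0.4, -0.1, 0.4]
gripper_width: 0.2
```

```bash
python3 - <<'E'
from g import *
plan((456.8,-61),world((12,2)))
im,K,E,d=cam("side"); cv2.imwrite("pics/c5.png",cv2.resize(im[170:320,230:430],None,fx=4,fy=4,interpolation=cv2.INTER_CUBIC)[:,:,::-1])
s,th,X=state(); q=s["position"][:2]-30*X[:2,0]; print("expected nut crop px",(w2px(np.r_[q,10],K,E)-[230,170])*4)
E
```

```text
clock 11.0 pos [533.9 -18.1  18.3] th 29.6 tool z [ 0.001  0.    -1.   ] | heading 29.6 turn_z -0.0 start [413.3 -85.7] shift x 13.82 y 0.07 cm; push tcp 264 mm
expected nut crop px [449.10300718 267.20619257]
```

View pics/c5.png

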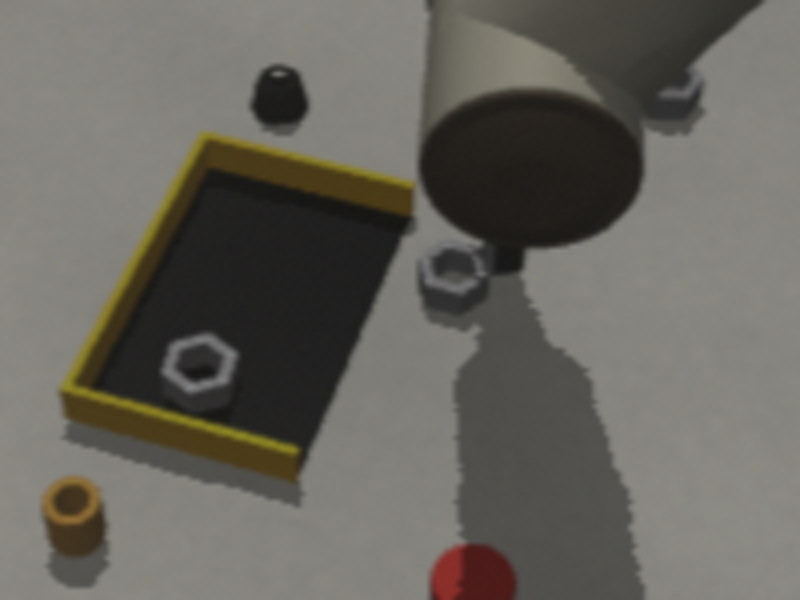

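Nut 2 is at crop (454,277). That's within about 3 mm of the predicted (449,267), so I'll keep pushing.

{"op": "servo_tool", "data": {"rows": [[0,-0.3,0,0,0,0,0],[0,-0.6,0,0,0,0,0],[0,-0.8,0,0,0,0,0],[0,-0.8,0,0,0,0,0],[0,-0.8,0,0,0,0,0],[0,-0.8,0,0,0,0,0],[0,-0.8,0,0,0,0,0],[0,-0.8,0,0,0,0,0],[0,-0.8,0,0,0,0,0],[0,-0.8,0,0,0,0,0],[0,-0.8,0,0,0,0,0],[0,-0.8,0,0,0,0,0]]}}

```text
clock: 12.25
position: [611.4, 25.9, 18.3]
ee_rot: [-0.255, 0.967, 0.0, -0.0]
contact_force: [-0.8, -0.9, 0.5]
gripper_width: -0.3
```

{"op": "servo_tool", "data": {"rows": [[0,-0.8,0,0,0,0,0],[0,-0.8,0,0,0,0,0],[0,-0.6,0,0,0,0,0],[0,-0.3,0,0,0,0,0],[0,0,0,0,0,0,0],[0,0.5,0,0,0,0,0],[0,0,0,-3,0,0,0],[0,0,0,-4,0,0,0],[0,0,0,-3,0,0,0],[0,0,0,0,0,0,0]]}}

```text
clock: 13.25
position: [630.9, 35.8, 123.9]
ee_rot: [-0.255, 0.967, -0.0, 0.005]
contact_force: [1.4, 0.2, 0.1]
gripper_width: -0.1
```

```bash
python3 - <<'E'
from g import *
print("tcp bay",bay(state()[0]["position"]))
plan((480.8,-186),world((-112,-55)))
E
```

```text
tcp bay [-27.15883239 -20.5758166 ]
clock 13.2 pos [630.9  35.8 123.9] th 29.6 tool z [ 0.011  0.002 -1.   ] | heading 70.2 turn_z -40.6 start [ 463.9 -233.1] shift x 30.95 y 6.62 cm; push tcp 216 mm
```

{"op": "servo_tool", "data": {"rows": [[0,0,0,0,0,0,-8.1],[0,0,0,0,0,0,-8.1],[0,0,0,0,0,0,-8.1],[0,0,0,0,0,0,-8.1],[0,0,0,0,0,0,-8.1],[0,3.8,0.8,0,0,0,0],[0,3.8,0.8,0,0,0,0],[0,3.8,0.8,0,0,0,0],[0,3.8,0.8,0,0,0,0],[0,3.8,0.8,0,0,0,0],[0,3.8,0.8,0,0,0,0],[0,3.8,0.8,0,0,0,0]]}}

```text
clock: 14.45
position: [482.9, -196.6, 117.8]
ee_rot: [-0.574, 0.819, 0.0, -0.0]
contact_force: [0.2, -0.0, -0.2]
gripper_width: -0.3
```

{"op": "servo_tool", "data": {"rows": [[0,3.8,0.8,0,0,0,0],[0,0,0,0,0,0,0],[0,0,0,2.5,0,0,0],[0,0,0,2.5,0,0,0],[0,0,0,0,0,0,0],[0,0,0,0,0,0,0]]}}

```text
clock: 15.05
position: [464.3, -228.3, 68.2]
ee_rot: [-0.574, 0.819, 0.0, -0.0]
contact_force: [-0.5, -0.0, 1.1]
gripper_width: -0.1
```

```bash
python3 - <<'E'
from g import *
plan((480.8,-186),world((-112,-55)))
im,K,E,d=cam("side"); cv2.imwrite("pics/c6.png",cv2.resize(im[90:300,230:510],None,fx=2.8,fy=2.8,interpolation=cv2.INTER_CUBIC)[:,:,::-1])
E
```

```text
clock 15.1 pos [ 464.3 -228.3   68.2] th 70.1 tool z [-0.001 -0.    -1.   ] | heading 70.2 turn_z -0.1 start [ 463.9 -233.1] shift x 0.46 y -0.13 cm; push tcp 216 mm
```

View pics/c6.png

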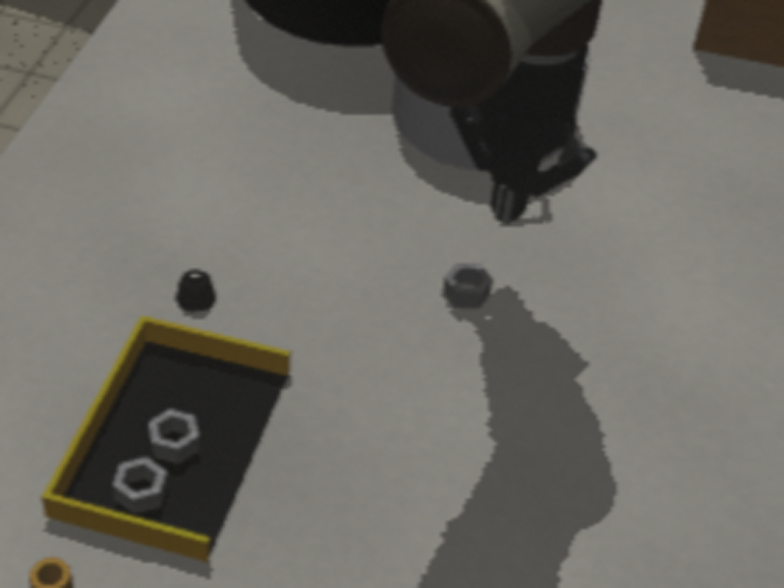

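Nuts 1 and 2 are both inside, at crop (139,483) and (173,435). Nut 3 is at (467,287) and the fingers are just behind it. Next is leg A.

{"op": "servo_tool", "data": {"rows": [[0,0.2,-0.1,2.5,0,0,0],[0,0,0,2.6,0,0,0],[0,0,0,0,0,0,0],[0,-0.5,0,0,0,0,0],[0,-0.4,0,0,0,0,0],[0,-0.4,0,0,0,0,0],[0,-0.4,0,0,0,0,0],[0,-0.6,0,0,0,0,0],[0,-0.8,0,0,0,0,0],[0,-0.8,0,0,0,0,0],[0,-0.8,0,0,0,0,0],[0,-0.8,0,0,0,0,0]]}}

```text
clock: 16.3
position: [483.6, -178.3, 17.3]
ee_rot: [-0.574, 0.819, -0.0, -0.0]
contact_force: [0.7, -0.8, 1.3]
gripper_width: 0.1
```

{"op": "servo_tool", "data": {"rows": [[0,-0.8,0,0,0,0,0],[0,-0.8,0,0,0,0,0],[0,-0.8,0,0,0,0,0],[0,-0.8,0,0,0,0,0],[0,-0.8,0,0,0,0,0],[0,-0.8,0,0,0,0,0],[0,-0.8,0,0,0,0,0],[0,-0.8,0,0,0,0,0],[0,-0.8,0,0,0,0,0],[0,-0.8,0,0,0,0,0],[0,-0.8,0,0,0,0,0],[0,-0.8,0,0,0,0,0]]}}

```text
clock: 17.5
position: [516.3, -88.1, 17.3]
ee_rot: [-0.574, 0.819, 0.0, -0.0]
contact_force: [-0.2, -0.4, 0.7]
gripper_width: 0.1
```

{"op": "servo_tool", "data": {"rows": [[0,-0.8,0,0,0,0,0],[0,-0.8,0,0,0,0,0],[0,-0.8,0,0,0,0,0],[0,-0.8,0,0,0,0,0],[0,-0.8,0,0,0,0,0],[0,-0.6,0,0,0,0,0],[0,-0.4,0,0,0,0,0],[0,-0.2,0,0,0,0,0],[0,0,0,0,0,0,0],[0,0.8,0,0,0,0,0],[0,0,0,-4,0,0,0],[0,0,0,-4,0,0,0]]}}

```text
clock: 18.7
position: [529.6, -48.4, 97.0]
ee_rot: [-0.573, 0.819, 0.001, -0.002]
contact_force: [1.6, -0.0, 0.0]
gripper_width: -0.3
```

{"op": "servo_tool", "data": {"rows": [[0,4,0,0,0,0,0],[0,4,0,0,0,0,0],[0,0,0,0,0,0,0]]}}

```text
clock: 19.0
position: [501.1, -125.9, 97.4]
ee_rot: [-0.572, 0.82, 0.001, -0.001]
contact_force: [-0.4, 0.1, -1.0]
gripper_width: 0.2
```

```bash
python3 - <<'E'
from g import *
plan(world((-112,-55)),world((-5,-50)))
im,K,E,d=cam("side"); cv2.imwrite("pics/c7.png",cv2.resize(im[170:320,230:430],None,fx=4,fy=4,interpolation=cv2.INTER_CUBIC)[:,:,::-1])
print((w2px(np.r_[world((-112,-55)),10],K,E)-[230,170])*4)
E
```

```text
clock 19.0 pos [ 501.1 -125.9   97.4] th 69.7 tool z [-0.002  0.    -1.   ] | heading 4.5 turn_z 65.2 start [497.4  -5.2] shift x -0.57 y 12.06 cm; push tcp 127 mm
[469.45461358 275.6949656 ]
```

View pics/c7.png

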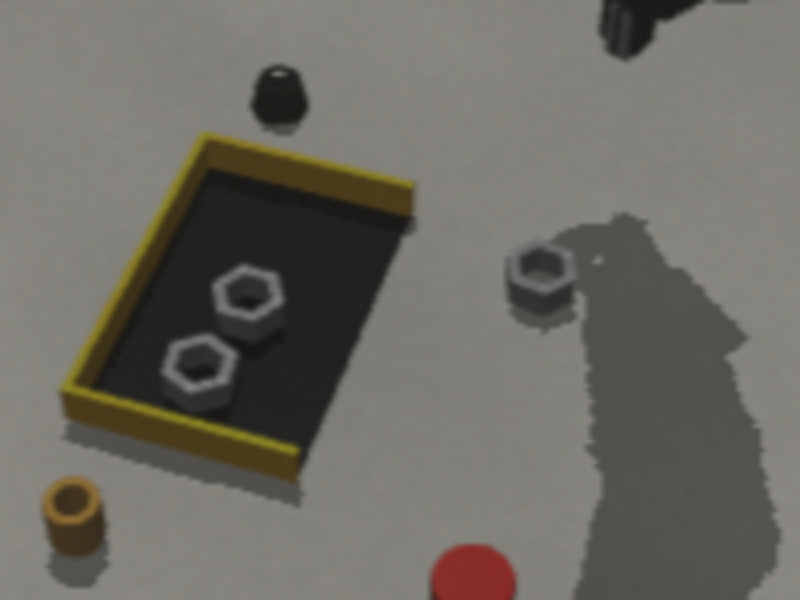

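Nut 3 ended at crop (541,278), short of the aim in x but clear of everything. I'll re-plan from there; 11 pictures viewed.

```bash
python3 - <<'E'
from g import *
im,K,E,d=cam("side")
for u,v in((541,278),(248,302),(200,373)):
    p=px2w(230+u/4,170+v/4,K,E,10); print(p.round(1),bay(p).round(1))
    if u==541: plan(p,world((-3,-52)),48)
E
```

```text
[509.6 -13.1  10. ] [-150.   -65.6]
clock 19.1 pos [ 503.1 -123.9   97.4] th 69.9 tool z [-0.  0. -1.] | heading 7.1 turn_z 62.8 start [462.  -19.1] shift x 2.78 y 10.91 cm; push tcp 166 mm
[655.1  57.9  10. ] [-2.3  0.7]
[660.6 112.1  10. ] [ 5.  54.7]
```

{"op": "servo_tool", "data": {"rows": [[0,0,0,0,0,0,7.85],[0,0,0,0,0,0,7.85],[0,0,0,0,0,0,7.85],[0,0,0,0,0,0,7.85],[0,0,0,0,0,0,7.85],[0,0,0,0,0,0,7.85],[0,0,0,0,0,0,7.85],[0,0,0,0,0,0,7.85],[0,0.9,3.6,0,0,0,0],[0,0.9,3.6,0,0,0,0],[0,0.9,3.6,0,0,0,0],[0,0,0,0,0,0,0]]}}

```text
clock: 20.3
position: [462.2, -15.8, 97.3]
ee_rot: [-0.066, 0.998, 0.0, -0.0]
contact_force: [0.7, -0.5, -0.5]
gripper_width: -0.0
```

{"op": "servo_tool", "data": {"rows": [[0,0,0,2,0,0,0],[0,0,0,2,0,0,0],[0,0,0,0,0,0,0],[0,0,0,0,0,0,0]]}}

```text
clock: 20.7
position: [463.8, -18.9, 57.3]
ee_rot: [-0.063, 0.998, -0.0, -0.0]
contact_force: [-0.1, 0.1, -0.5]
gripper_width: -0.4
```

```bash
python3 - <<'E'
from g import *
plan((509.6,-13.1),world((-3,-52)),48)
E
```

```text
clock 20.7 pos [463.8 -18.9  57.3] th 7.3 tool z [-0.001 -0.    -1.   ] | heading 7.1 turn_z 0.2 start [462. -19.] shift x 0.18 y 0.00 cm; push tcp 166 mm
```

{"op": "servo_tool", "data": {"rows": [[0,0,0,2,0,0,0],[0,0,0,2,0,0,0],[0,0,0,0,0,0,0],[0,-0.4,0,0,0,0,0],[0,-0.4,0,0,0,0,0],[0,-0.4,0,0,0,0,0],[0,-0.4,0,0,0,0,0],[0,-0.6,0,0,0,0,0],[0,-0.8,0,0,0,0,0],[0,-0.8,0,0,0,0,0],[0,-0.8,0,0,0,0,0],[0,-0.8,0,0,0,0,0]]}}

```text
clock: 21.9
position: [517.7, -12.0, 17.2]
ee_rot: [-0.063, 0.998, -0.0, -0.0]
contact_force: [-1.1, -0.5, 1.5]
gripper_width: 0.0
```

{"op": "servo_tool", "data": {"rows": [[0,-0.8,0,0,0,0,0],[0,-0.8,0,0,0,0,0],[0,-0.8,0,0,0,0,0],[0,-0.8,0,0,0,0,0],[0,-0.8,0,0,0,0,0],[0,-0.8,0,0,0,0,0],[0,-0.8,0,0,0,0,0],[0,-0.8,0,0,0,0,0],[0,-0.8,0,0,0,0,0],[0,-0.8,0,0,0,0,0],[0,-0.8,0,0,0,0,0],[0,-0.8,0,0,0,0,0]]}}

```text
clock: 23.1
position: [612.9, 0.1, 17.3]
ee_rot: [-0.063, 0.998, 0.0, -0.0]
contact_force: [-0.4, -0.4, -0.0]
gripper_width: -0.1
```

{"op": "servo_tool", "data": {"rows": [[0,-0.7,0,0,0,0,0],[0,-0.5,0,0,0,0,0],[0,-0.3,0,0,0,0,0],[0,0,0,0,0,0,0],[0,0.6,0,0,0,0,0],[0,0,0,-4,0,0,0],[0,0,0,-4,0,0,0],[0,0,0,-4,0,0,0],[0,4,0,0,0,0,0],[0,4,0,0,0,0,0],[0,4,0,0,0,0,0],[0,4,0,0,0,0,0]]}}

```text
clock: 24.3
position: [460.2, -19.5, 137.3]
ee_rot: [-0.063, 0.998, 0.0, 0.0]
contact_force: [-0.1, -0.2, 0.7]
gripper_width: 0.2
```

{"op": "servo_tool", "data": {"rows": [[0,4,-4,0,0,0,0],[0,0,-4,0,0,0,0],[0,0,-4,0,0,0,0],[0,0,0,0,0,0,0]]}}

```text
clock: 24.7
position: [441.5, -141.0, 137.6]
ee_rot: [-0.061, 0.998, -0.0, 0.001]
contact_force: [-1.5, -0.5, 1.3]
gripper_width: 0.4
```

```bash
python3 - <<'E'
from g import *
a=cam("side"); b=cam("top")
A=cv2.resize(a[0][90:350,230:430],(460,598),interpolation=cv2.INTER_CUBIC); B=cv2.resize(b[0][195:325,230:380],(340,295),interpolation=cv2.INTER_CUBIC)
o=np.zeros((598,800,3),np.uint8); o[:,:460]=A; o[:295,460:]=B
cv2.imwrite("pics/fin.png",o[:,:,::-1])
# bystanders: change against the first pictures
for n,x in(("side",a[0]),("top",b[0])):
    old=cv2.imread(f"pics/{n}0.png")[:,:,::-1]
    df=(np.abs(x.astype(int)-old).max(2)>40)
    B={"side":dict(jar=(335,305,362,338),bush=(238,288,260,310),foot=(290,185,310,202),oil=(184,320,222,376),mug=(175,395,238,470),sd=(255,380,357,470),pot=(370,88,425,140)),"top":dict(jar=(236,292,262,314),bush=(238,220,254,238),foot=(355,209,373,226),oil=(172,204,206,238),mug=(112,230,166,272),sd=(152,264,192,344),pot=(460,235,545,305))}[n]
    print(n,{k:int(df[y0:y1,x0:x1].sum()) for k,(x0,y0,x1,y1) in B.items()})
print(state()[0]["position"],state()[0]["clock"])
E
```

```text
side {'jar': 0, 'bush': 0, 'foot': 0, 'oil': 0, 'mug': 0, 'sd': 0, 'pot': 417}
top {'jar': 0, 'bush': 0, 'foot': 0, 'oil': 0, 'mug': 0, 'sd': 0, 'pot': 0}
[ 441.09302028 -138.59760375  137.25309466] 24.8
```

View pics/fin.png

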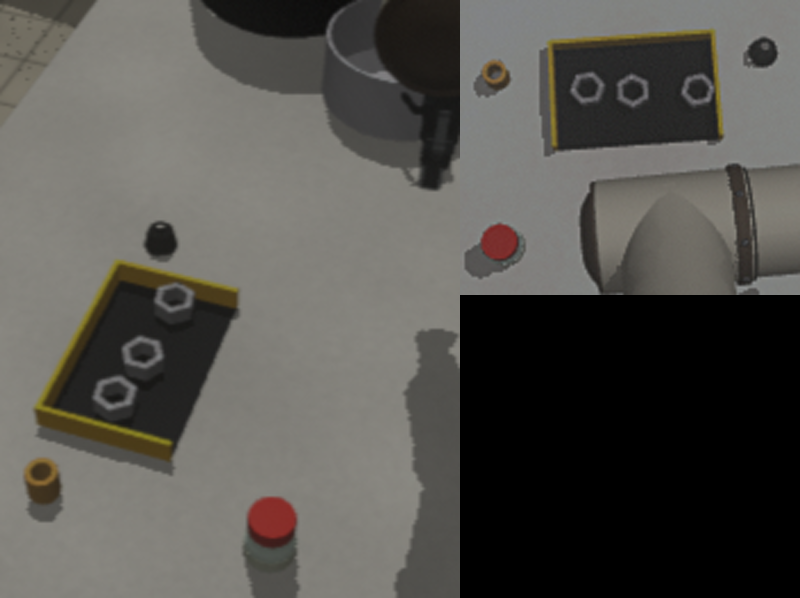

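All three nuts lie inside the bay: side crop (115,397), (142,357), (174,303). Nut 3 sits near the −y wall but on the floor inside. The pot's 417 changed pixels in the side view are the arm in front of it; the top view shows no change.

```bash
python3 -c "
from bench import *
print(job_done())"
```

```text
the job is handed in; nothing more can be done
None
```

I swept all three nuts into the yellow catcher with the closed fingers and handed the job in at about 25 s of the 67 s allowed. The fingers never lifted a nut, and they slid at about 80 mm/s. Nuts 1 and 2 each took one straight push. Nut 3 took two, because a straight line would have hit the fence.

- **Nuts:** the last side and top pictures show all three lying flat inside the fence, well back from the open side, with the arm lifted clear.
- **Other objects:** comparing the first and last pictures showed no change at the jar, bushing, foot, oil bottle, mug or screwdriver in either view. The pot was unchanged in the top view. In the side view its patch did change, because the arm stood in front of it.
- **Forces:** the readings at the end of each move stayed under about 3 N.

**Drift on nut 3:** it ended its first push about 38 mm short in x, so I re-planned from where it lay. It then drifted again and stopped near the −y wall instead of at the planned gap. It looks wholly inside in both views, but I judged that by eye and did not measure its final position.

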